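Find and release the latched mode key

TASK

One of the four identical green keys on the microscope lamp's key box is already latched down. Tap the keys lightly with a closed fingertip to find out which one it is, then press that key all the way down and let go, so that it springs up level with the others. Only touch the other three keys lightly, never pressing one of them down to the bottom, and leave the things around the box where they stand.

Things in the scene. Friction and masses are not known exactly. Their poses are not given: they have to be found in the camera images.
- key_box: white key box, 90 x 212 mm, 46 mm high to its grey top plate, fixed to the desk. Origin: centre of its underside; +x to its back, +y along the row to the left. Four green flat-topped keys in a row along y, 46 mm apart, caps 27 mm (x) by 28 mm (y). They look alike, but one, at any of the places, is latched: its top stands 4 mm lower than the others' (9 mm above the plate, not 13).
- seat_1 (a point): point on the key box at the centre of the top face of key 1 (counted from the left, +y end) as that key stands when fully up: 59 mm above the desk, 13 mm above the grey plate. Fixed to the box: it does not move with the key. Its axes are the box's.
- seat_2 (a point): point on the key box at the centre of the top face of key 2 (counted from the left, +y end) as that key stands when fully up: 59 mm above the desk, 13 mm above the grey plate. Fixed to the box: it does not move with the key. Its axes are the box's.
- seat_3 (a point): point on the key box at the centre of the top face of key 3 (counted from the left, +y end) as that key stands when fully up: 59 mm above the desk, 13 mm above the grey plate. Fixed to the box: it does not move with the key. Its axes are the box's.
- seat_4 (a point): point on the key box at the centre of the top face of key 4 (counted from the left, +y end) as that key stands when fully up: 59 mm above the desk, 13 mm above the grey plate. Fixed to the box: it does not move with the key. Its axes are the box's.
- set_key (a joint): travel (m) of the key that starts latched, at any of the four places (this does not tell which): 0 fully up, 0.010 fully down. Starts at 0.004, held there against its spring (0.35 N/mm; 3 N at 4 mm, 5 N at 10 mm, and about 1 N more below 6 mm). Pushed beyond about 8 mm it unlatches and rises to 0 when let go; a lighter push leaves it latched. It does not latch again.
- free_key_1 (a joint): travel (m) of one of the three keys that are not latched, at any of the places: 0 fully up (cap top 13 mm above the plate), 0.010 fully down. Starts at 0. Its spring gives way at 1.5 N and adds 0.35 N/mm (3 N at 4 mm, 5 N at 10 mm); let go, it comes back up.
- free_key_2 (a joint): travel (m) of one of the three keys that are not latched, at any of the places: 0 fully up (cap top 13 mm above the plate), 0.010 fully down. Starts at 0. Its spring gives way at 1.5 N and adds 0.35 N/mm (3 N at 4 mm, 5 N at 10 mm); let go, it comes back up.
- free_key_3 (a joint): travel (m) of one of the three keys that are not latched, at any of the places: 0 fully up (cap top 13 mm above the plate), 0.010 fully down. Starts at 0. Its spring gives way at 1.5 N and adds 0.35 N/mm (3 N at 4 mm, 5 N at 10 mm); let go, it comes back up.
- vial_pink_mid (a point): loose glass vial with pink contents and white cap, 22 mm across and 52 mm high, to the left of the box; point at its centre, half-way up. Leave it alone.
- coverslip_box_mid (a point): loose small white box, 29 x 29 x 17 mm, to the right of the box; point at its centre, half-way up. Leave it alone.
- petri_mid (a point): loose closed petri dish, 58 mm across and 16 mm high, behind the box; point at its centre, half-way up. Leave it alone.

How it is judged:
On the way:
1. the latched key is pressed further down from its latched place (6 mm travel or more) (value of joint set_key above 0.006 m), for 0.02 s.
At the end, for the whole second after the job is handed in: All four keys stand fully up (within 1 mm), the one that was latched included, and the vial, the small white box and the petri dish are within 15 mm of where they stood (value of joint each of set_key, free_key_1, free_key_2, free_key_3 below 0.001 m and distance of each of vial_pink_mid, coverslip_box_mid, petri_mid from where it was at the start of the episode below 0.015 m); the robot touches nothing.
It fails at once if a key that was not latched is pressed down to the bottom (8 mm or more of its 10 mm travel) (value of joint any of free_key_1, free_key_2, free_key_3 above 0.008 m).
It fails at once if the vial, the small white box or the petri dish is moved by more than 15 mm or lifted (distance of any of vial_pink_mid, coverslip_box_mid, petri_mid from where it was at the start of the episode above 0.015 m).
It also fails if it takes over 51 s, if anything falls off the work surface, if the arm or the gripper's body presses on something with over 40 N, if the wrist force passes 120 N, or if a joint passes its speed limit or range.

ROBOT

A 6-joint arm with a two-finger parallel gripper is mounted at the origin on a cart in front of the work surface, level with it; the furniture and walls round the work are solid. World frame = base frame: x ahead of the robot, y to its left, z up, the work surface at z = 0. Lengths are in m, angles in rad, forces in N, time in s.
With the tool pointing down it reaches from about 0.325 to 0.85 m from the base axis. Payload 4.4 kg.
Tool frame: the origin (TCP) lies midway between the tips of the shut fingers; the grasp point (between the pads) lies 19 mm behind it; z points along the fingers, y is the direction in which the jaws open and shut (so a half turn about z gives the same grasp; the last joint's range is limited). The gripper opens to 94 mm and grips with 3 to 60 N. Pads are 16 mm wide; open, the fingers measure 119 mm over their backs; the gripper's body (75 mm by 177 mm) begins 78 mm behind the grasp point.
Start: joints at [-1.49, 0.207, 1.542, -0, 1.393, -0.15], TCP at [0.132, -0.56, 0.205] pointing down, gripper open.
Joint ranges: [-2.73, 2.73], [-0.86, 2.22], [0.23, 2.46], [-1.11, 4.25], [0.08, 2.63], [-2.82, 2.82]. Speed limits (rad/s): [2.79, 2.79, 3.14, 3.14, 3.14, 3.14].

INTERFACE

Orientations are given as a unit quaternion [w, x, y, z].
In Python, from cell import ctrl gives the robot as it stands. The module is installed in compiled form; this text tells all that it offers.
- The arm moves only by the shell command python3 -m crank 'ROWS' [FORCE]. ROWS is JSON, one flat list of numbers, 7 for each row, row after row: the shift along the tool's x, y, z in m, then the turn, a rotation vector about the tool's x, y, z in rad, then the closure, from -1 (fully open) to 1 (shut), so that 0 is half open. In form: [tx, ty, tz, ax, ay, az, hand, tx, ty, tz, ax, ay, az, hand, ...]. A call has 1 to 12 rows; each row is the pose to reach, as a shift and turn from the pose commanded when the call began, along the tool's axes at that moment; what a row does not reach only later rows make up. A row lasts 1/8 s, in which the tool goes at most 62.5 mm and 10.7 degrees, less where a joint would pass 70% of its speed; a pose out of reach is approached as far as the arm can. A call with a gripper value outside its range is refused whole. The fingers move at their own pace and stop on an object; FORCE is the grip in N (left out, the last holds). Time passes only in rows, so rows that repeat a pose let the fingers close. It gives the time, the measured TCP pose, the force and the opening at its end, in the units of the state.
- ctrl.state(): the state, without advancing time (a new reading comes with each control period).
- ctrl.capture(name): name is "side" or "top" or "wrist"; returns the picture (480x640x3 uint8, red, green, blue); there is no depth.
- ctrl.camera_model(name): a dict with "fx", "fy", "cx", "cy" (pixels), "k1" (the pictures are not rectified: a ray, as slopes to the right and down, at radius r is drawn at 1 + k1 r^2 times it, then the intrinsics apply), "position" and "attitude" of the camera in the world; the wrist camera has in their place "T_tool_cam" (4x4, takes a point from camera to tool coordinates, whose origin is the TCP and whose axes are the flange's). Camera axes: x right, y down, z forward; pixel columns grow to the right and rows downward; lengths in m; the calibration is good to about 2 mm. A picture is of the moment at which its call begins: read the wrist's pose just before it. camera_model takes no time and is no camera call.
- ctrl.finish_job(): hands the job in, once; it reports no verdict.
The state is a dict: "time_s": time; "q": joint angles; "joint_velocities": joint speeds; "tau": joint torques, N m; "tcp_pos": TCP position; "eef_rot": TCP orientation; "contact_force": force on the tool from outside, world axes, zero at the start; "torque": the same for the moment, N m; "gripper_width": finger opening in m.
Only numpy, scipy, OpenCV 4.12 (cv2) and the standard library are available. Lean on these libraries where they do the work, as an engineer would, in place of code of your own. Each camera call takes 0.05 s, during which the arm holds its last target.

## Working session

There is one attempt and no reset: what is moved stays moved. The work goes in short steps, Python scripts to look and compute and a shell command to move; the robot and the scene stay as the last step left them, time stands still between calls to the robot, and variables do not carry over. Pictures are saved under pics/ and viewed, and the job is handed in when it is done.

```bash
mkdir -p pics; python3 - <<'E'
from cell import ctrl
import cv2,json
s=ctrl.state(); print({k:(v if not hasattr(v,'tolist') else v.tolist()) for k,v in s.items()})
for n in ['side','top','wrist']:
    print(n,ctrl.camera_model(n))
for n in ['side','top']:
    cv2.imwrite(f'pics/{n}0.png',ctrl.capture(n)[:,:,::-1])
E
```

```text
{'time_s': 0.0, 'q': [-1.4905310815912736, 0.20741335608911438, 1.5429223300168387, -8.259984537866474e-06, 1.393481455002727, -0.1505212871098572], 'joint_velocities': [0.0004406543603718697, 5.306736083092609e-05, -0.0005005490666394141, 0.0008033854855668959, 0.0010694876092422457, -0.0009495232787738006], 'tau': [0.0009508401490165852, -37.088255882263184, -28.141640424728394, 0.07007055217400193, 0.03601687727496028, -0.00015983132470864803], 'tcp_pos': [0.13143760630652235, -0.5589639385084869, 0.20430957484283216], 'eef_rot': [-0.0011117001045689362, 0.9933488826744121, 0.11513800496494336, 3.5000961738750416e-05], 'contact_force': [-0.013590545128707061, 0.12393270584249472, 0.19902673542050642], 'torque': [-0.0032260652945295147, -0.02855586813882708, 0.0014991474765977237], 'gripper_width': 0.09399609948088014}
side {'fx': 513.4096953314234, 'fy': 513.4096953314234, 'cx': 332.649727098474, 'cy': 243.1141839427057, 'k1': 0.00942045134301458, 'position': array([0.27773963, 0.66849919, 0.62061978]), 'attitude': array([ 0.09680747, -0.19122436,  0.89105057, -0.40011304])}
top {'fx': 481.6695822044453, 'fy': 481.6695822044453, 'cx': 313.28003113969476, 'cy': 244.19052447129664, 'k1': -0.08885238142709886, 'position': array([0.44569565, 0.08909488, 0.92043466]), 'attitude': array([-0.04186077,  0.71216365, -0.69924876,  0.04606277])}
wrist {'fx': 351.6280377599606, 'fy': 351.6280377599606, 'cx': 318.9373481128478, 'cy': 237.57324439261453, 'k1': -0.01645129250243126, 'T_tool_cam': array([[ 3.01843523e-04, -9.69494884e-01, -2.45111359e-01,
         7.19542075e-02],
       [ 9.99999795e-01,  4.31150298e-04, -4.73884798e-04,
         3.10893548e-04],
       [ 5.65108723e-04, -2.45111165e-01,  9.69494815e-01,
        -1.79816494e-01],
       [ 0.00000000e+00,  0.00000000e+00,  0.00000000e+00,
         1.00000000e+00]])}
```

View pics/side0.png

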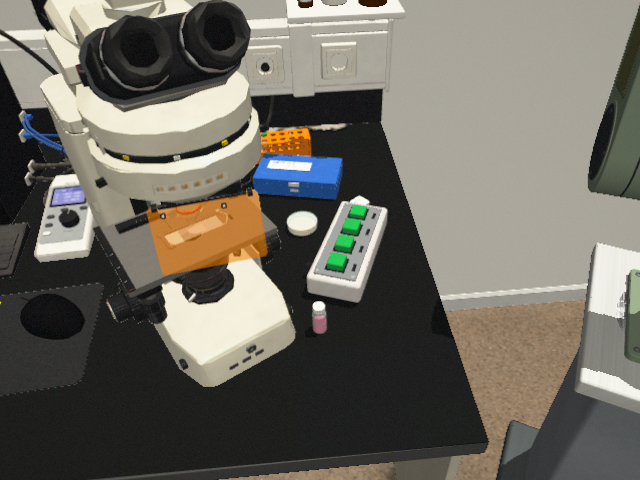

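View pics/top0.png

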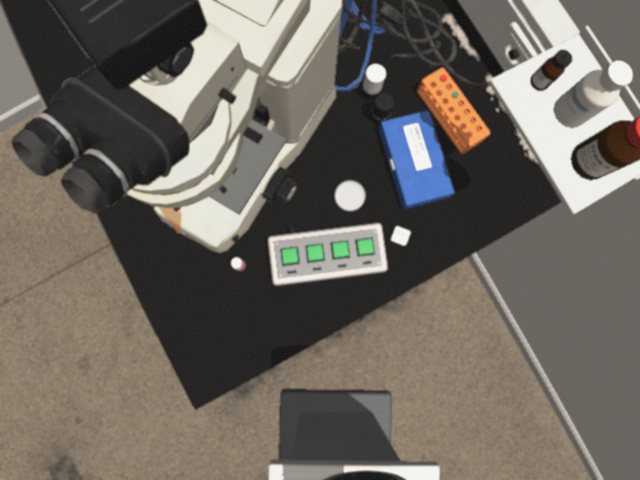

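```bash
cat > h.py <<'E'
import numpy as np,cv2
from scipy.spatial.transform import Rotation as R
def rot(q): return R.from_quat([q[1],q[2],q[3],q[0]]).as_matrix()
def pose(m,s=None):
    if 'position' in m: return rot(m['attitude']),np.array(m['position'])
    T=np.array(m['T_tool_cam']);Rt=rot(s['eef_rot']);return Rt@T[:3,:3],Rt@T[:3,3]+s['tcp_pos']
def ray(m,P,uv):
    x=np.array([(uv[0]-m['cx'])/m['fx'],(uv[1]-m['cy'])/m['fy']]);d=x.copy()
    for _ in range(20): x=d/(1+m['k1']*x@x)
    v=P[0]@np.array([x[0],x[1],1]);return P[1],v/np.linalg.norm(v)
def atz(m,P,uv,z):
    o,v=ray(m,P,uv);return o+v*(z-o[2])/v[2]
def tri(rs):
    A=0;b=0
    for o,v in rs:
        M=np.eye(3)-np.outer(v,v);A=A+M;b=b+M@o
    p=np.linalg.solve(A,b);return p,[np.linalg.norm((np.eye(3)-np.outer(v,v))@(p-o)) for o,v in rs]
def proj(m,P,p):
    c=P[0].T@(np.array(p)-P[1]);x=c[:2]/c[2];x=x*(1+m['k1']*x@x);return np.array([m['fx']*x[0]+m['cx'],m['fy']*x[1]+m['cy']])
def greens(img,vmin=0):
    h=cv2.cvtColor(img,cv2.COLOR_BGR2HSV);k=cv2.inRange(h,(50,120,max(50,vmin)),(80,255,255))
    n,l,st,c=cv2.connectedComponentsWithStats(k)
    return [(c[i],st[i]) for i in range(1,n) if st[i][4]>80]
E
python3 - <<'E'
from h import *
from cell import ctrl
ms=ctrl.camera_model('side');mt=ctrl.camera_model('top');Ps=pose(ms);Pt=pose(mt)
a=cv2.imread('pics/side0.png');b=cv2.imread('pics/top0.png')
gs=sorted(greens(a,180),key=lambda t:-t[0][1]);gt=sorted(greens(b),key=lambda t:t[0][0])
print(len(gs),len(gt),[g[1] for g in gs],[g[1] for g in gt])
for x,y in zip(gs,gt):
    p,e=tri([ray(ms,Ps,x[0]),ray(mt,Pt,y[0])]);print(x[0],y[0],p.round(4),np.round(e,4), atz(mt,Pt,y[0],.059).round(4))
def mk(im,u,v,w,h,n):cv2.imwrite(n,cv2.resize(im[v:v+h,u:u+w],None,fx=4,fy=4,interpolation=cv2.INTER_CUBIC))
mk(a,280,180,130,150,'pics/sz.png');mk(b,210,170,200,130,'pics/tz.png')
E
```

```text
4 4 [array([328, 253,  18,  13, 169], dtype=int32), array([336, 235,  18,  12, 154], dtype=int32), array([343, 218,  17,  12, 136], dtype=int32), array([350, 205,  17,  10, 120], dtype=int32)] [array([282, 248,  16,  16, 208], dtype=int32), array([307, 245,  16,  16, 201], dtype=int32), array([332, 242,  16,  15, 199], dtype=int32), array([357, 239,  16,  15, 194], dtype=int32)]
[336.50887574 258.70414201] [289.44711538 255.60576923] [0.532  0.1274 0.0605] [0.0002 0.0002] [0.532  0.1274 0.059 ]
[344.22727273 240.42207792] [314.54726368 252.4079602 ] [0.5385 0.0824 0.061 ] [0.0001 0.0001] [0.5386 0.0824 0.059 ]
[351.29411765 223.59558824] [339.79396985 249.32160804] [0.545  0.0372 0.0609] [0.0002 0.0002] [0.5451 0.037  0.059 ]
[357.84166667 209.54166667] [364.74226804 246.29381443] [ 0.5517 -0.0082  0.0572] [0.0001 0.0001] [ 0.5514 -0.008   0.059 ]
```

View pics/sz.png

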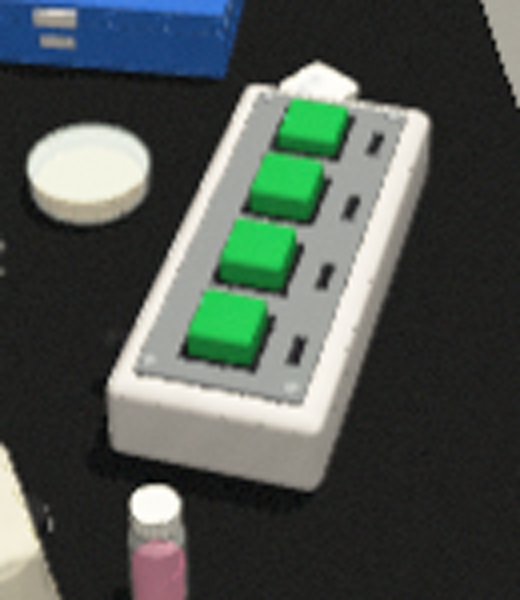

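View pics/tz.png

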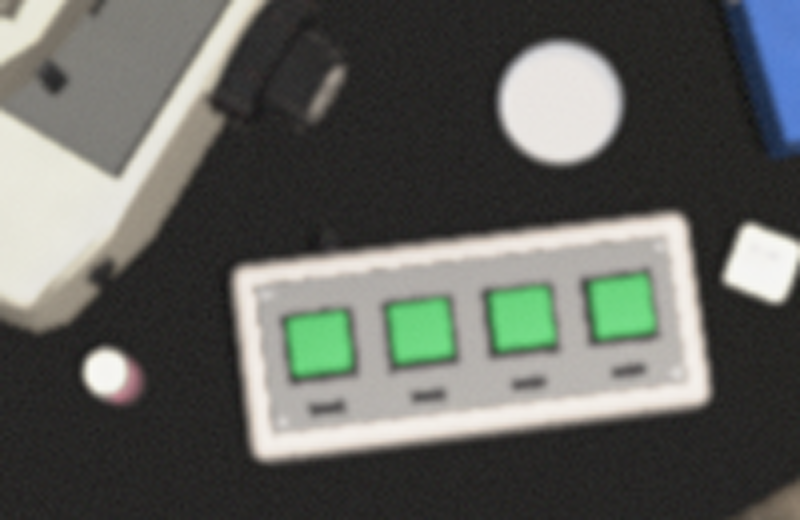

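```bash
cat >> h.py <<'E'
def delta(t):
    from cell import ctrl
    s=ctrl.state();M=rot(s['eef_rot']);print('t',s['time_s'],'tcp',np.round(s['tcp_pos'],4),'F',np.round(s['contact_force'],2),'w',s['gripper_width'],'yaw',np.degrees(np.arctan2(M[1,0],M[0,0])),'z',M[:,2].round(4))
    d=M.T@(np.array(t)-s['tcp_pos']);print('delta tool',d.round(4));return d
E
python3 -c "
from h import *
delta([.5514,-.008,.09])"
```

```text
t 0.1 tcp [ 0.1315 -0.559   0.2044] F [-0.63  0.73 -0.05] w 0.09402988460251856 yaw 13.225110679569067 z [-2.e-04  2.e-03 -1.e+00]
delta tool [ 0.5348 -0.4401  0.1155]
```

```bash
python3 -m crank '[0.045,-0.037,0,0,0,0,1, 0.09,-0.073,0,0,0,0,1, 0.135,-0.11,0,0,0,0,1, 0.18,-0.147,0.01,0,0,0,1, 0.225,-0.183,0.02,0,0,0,1, 0.27,-0.22,0.03,0,0,0,1, 0.315,-0.257,0.04,0,0,0,1, 0.36,-0.293,0.05,0,0,0,1, 0.405,-0.33,0.06,0,0,0,1, 0.45,-0.367,0.07,0,0,0,1, 0.495,-0.403,0.07,0,0,0,1, 0.535,-0.44,0.07,0,0,-0.086,1]' 20
python3 -c "
from h import *
delta([.5514,-.008,.09])"
```

```text
time_s: 1.6
tcp_pos: [0.5523, -0.0072, 0.1348]
eef_rot: [-0.0, 0.987, 0.159, -0.0]
contact_force: [0.1, -0.8, 0.1]
gripper_width: 0.0003
t 1.6 tcp [ 0.5523 -0.0072  0.1348] F [ 0.13 -0.79  0.1 ] w 0.00033839565984450024 yaw 18.309950182289526 z [-9.e-04  0.e+00 -1.e+00]
delta tool [-0.0011  0.0005  0.0448]
```

```bash
python3 -m crank '[0,0,0.025,0,0,0.175,1, -0.001,0.0005,0.045,0,0,0.175,1, -0.001,0.0005,0.045,0,0,0.175,1, -0.001,0.0005,0.045,0,0,0.175,1]'
python3 -c "
from h import *
from cell import ctrl
delta([.5514,-.008,.065])
s=ctrl.state()
cv2.imwrite('pics/w1.png',ctrl.capture('wrist')[:,:,::-1])
cv2.imwrite('pics/s1.png',ctrl.capture('side')[:,:,::-1])
m=ctrl.camera_model('wrist');P=pose(m,s)
for g in greens(cv2.imread('pics/w1.png'),100): print(g[0],g[1],atz(m,P,g[0],.059).round(4))
"
```

```text
time_s: 2.1
tcp_pos: [0.5512, -0.01, 0.0909]
eef_rot: [0.0, 0.997, 0.071, 0.0]
contact_force: [0.9, -0.3, 0.8]
gripper_width: 0.0006
t 2.1 tcp [ 0.5512 -0.01    0.0909] F [ 0.9  -0.27  0.77] w 0.000616573856588256 yaw 8.111511906366651 z [ 5.e-04 -1.e-04 -1.e+00]
delta tool [ 0.0005 -0.002   0.0259]
[247.72674724 258.83447189] [ 225  237   47   44 1903] [0.5494 0.035  0.059 ]
[318.98067287 253.20114531] [ 298  237   44   42 1397] [ 0.5594 -0.009   0.059 ]
[106.47365877 258.97873369] [  80  238   55   43 2069] [0.5365 0.124  0.059 ]
[176.4563998 258.8827129] [ 152  238   50   43 1961] [0.5429 0.0797 0.059 ]
```

View pics/w1.png

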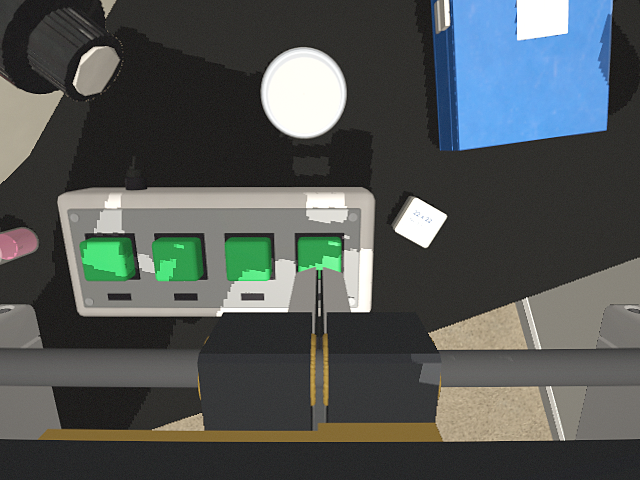

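View pics/s1.png

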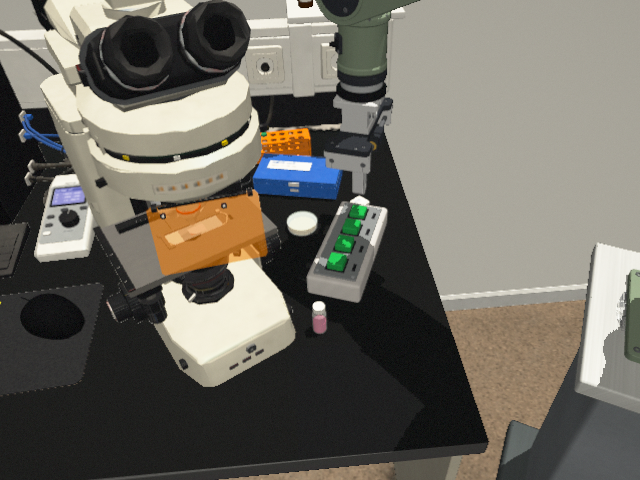

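Four keys in the wrist view at (106,259), (176,259), (248,259), (320,252), fingertip just in front of/above key 4; positions agree with the fixed cameras within ~2–3 mm. Now a light tap on key 4, in stages.

```bash
python3 -m crank '[0.001,0,0.012,0,0,0,1, 0.001,0,0.025,0,0,0,1, 0.001,0,0.028,0,0,0,1, 0.001,0,0.028,0,0,0,1, 0.001,0,0.028,0,0,0,1]'
echo; python3 -m crank '[0,0,0.003,0,0,0,1, 0,0,0.003,0,0,0,1, 0,0,0.003,0,0,0,1]'
echo;  python3 -m crank '[0,0,0.0025,0,0,0,1, 0,0,0.0025,0,0,0,1, 0,0,0.0025,0,0,0,1]'
```

```text
time_s: 2.82
tcp_pos: [0.5522, -0.0097, 0.0627]
eef_rot: [0.0, 0.997, 0.071, 0.0]
contact_force: [0.4, -0.0, 0.4]
gripper_width: -0.0

time_s: 3.2
tcp_pos: [0.5519, -0.0097, 0.0595]
eef_rot: [0.0, 0.997, 0.071, 0.0]
contact_force: [-0.4, 0.2, 0.0]
gripper_width: 0.0004

time_s: 3.58
tcp_pos: [0.5518, -0.0097, 0.0569]
eef_rot: [-0.0, 0.997, 0.071, -0.0]
contact_force: [-0.7, 0.0, -0.1]
gripper_width: 0.0005
```

No contact at 56.9 mm. Lower in 1 mm steps.

```bash
for i in 1 2 3; do python3 -m crank '[0,0,0.001,0,0,0,1, 0,0,0.001,0,0,0,1, 0,0,0.001,0,0,0,1]' | grep -E 'tcp|force'; done
```

```text
tcp_pos: [0.5519, -0.0097, 0.056]
contact_force: [-1.0, -0.4, -0.3]
tcp_pos: [0.5521, -0.0097, 0.0552]
contact_force: [0.4, 0.3, 2.2]
tcp_pos: [0.5521, -0.0097, 0.0541]
contact_force: [-0.2, -0.7, 3.5]
```

Contact at ~55 mm with ~3 N onset: key 4 looks latched. As a control, I'll tap key 3 (lift 20 mm, shift −46 mm tool y).

```bash
python3 -m crank '[0,0,-0.02,0,0,0,1, 0,-0.023,-0.02,0,0,0,1, 0,-0.046,-0.02,0,0,0,1, 0,-0.046,-0.02,0,0,0,1, 0,-0.046,-0.008,0,0,0,1, 0,-0.046,-0.008,0,0,0,1, 0,-0.046,-0.008,0,0,0,1]'| grep -E 'tcp|force'
for i in 1 2 3; do python3 -m crank '[0,0,0.0015,0,0,0,1, 0,0,0.0015,0,0,0,1, 0,0,0.0015,0,0,0,1]' | grep -E 'tcp|force'; done
```

```text
tcp_pos: [0.5452, 0.0352, 0.0614]
contact_force: [-0.7, 0.3, 0.5]
tcp_pos: [0.5455, 0.0358, 0.0606]
contact_force: [0.2, -0.3, 0.1]
tcp_pos: [0.5457, 0.0358, 0.0592]
contact_force: [0.3, 0.2, 1.1]
tcp_pos: [0.5456, 0.0358, 0.0576]
contact_force: [0.6, 0.7, 2.1]
```

Key 3 meets the finger at ~59 mm (1.1 → 2.1 N), so it's fully up; key 4 is the latched one. Back to key 4.

```bash
python3 -m crank '[0,0,-0.02,0,0,0,1, 0,0.023,-0.02,0,0,0,1, 0,0.046,-0.02,0,0,0,1, 0,0.046,-0.02,0,0,0,1, 0,0.046,-0.004,0,0,0,1, 0,0.046,0,0,0,0,1, 0,0.046,0,0,0,0,1]'| grep -E 'tcp|force'
python3 -m crank '[0,0,0.003,0,0,0,1, 0,0,0.006,0,0,0,1, 0,0,0.008,0,0,0,1, 0,0,0.008,0,0,0,1, 0,0,0.008,0,0,0,1]' | grep -E 'time|tcp|force'
```

```text
tcp_pos: [0.5509, -0.0089, 0.0563]
contact_force: [0.4, 0.3, -0.2]
time_s: 8.2
tcp_pos: [0.5522, -0.0093, 0.05]
contact_force: [-1.6, 2.9, 4.4]
```

```bash
python3 -m crank '[0,0,0.001,0,0,0,1, 0,0,0.0015,0,0,0,1, 0,0,0.0015,0,0,0,1, 0,0,0.0015,0,0,0,1]' | grep -E 'tcp|force'
python3 -m crank '[0,0,-0.003,0,0,0,1, 0,0,-0.006,0,0,0,1, 0,0,-0.008,0,0,0,1, 0,0,-0.008,0,0,0,1,0,0,-0.008,0,0,0,1]' | grep -E 'time|tcp|force'
```

```text
tcp_pos: [0.5522, -0.0093, 0.0492]
contact_force: [-3.3, 2.5, 10.3]
time_s: 9.32
tcp_pos: [0.5522, -0.0098, 0.0559]
contact_force: [0.4, 1.8, 1.8]
```

The key bottomed out (10.3 N at 49.2 mm) and is following the finger up (contact at 55.9 mm). Lift clear and look.

```bash
python3 -m crank '[0,0,-0.0015,0,0,0,1, 0,0,-0.0015,0,0,0,1]' | grep -E 'time|tcp|force'
python3 -m crank '[0,0,-0.02,0,0,0,1, 0,0,-0.05,0,0,0,1, -0.03,0,-0.1,0,0,0,1, -0.06,0,-0.12,0,0,0,1, -0.06,0,-0.12,0,0,0,1,-0.06,0,-0.12,0,0,0,1]' | grep -E 'time|tcp|force'
python3 - <<'E'
from h import *
from cell import ctrl
s=ctrl.state()
for n in ['side','top','wrist']: cv2.imwrite(f'pics/{n}2.png',ctrl.capture(n)[:,:,::-1])
cams={n:ctrl.camera_model(n) for n in ['side','top','wrist']}
g={'side':sorted(greens(cv2.imread('pics/side2.png'),150),key=lambda t:-t[0][1]),'top':sorted(greens(cv2.imread('pics/top2.png')),key=lambda t:t[0][0]),'wrist':sorted(greens(cv2.imread('pics/wrist2.png'),60),key=lambda t:t[0][0])}
for n in g: print(n,[(x[0].round(1).tolist(),x[1].tolist()) for x in g[n]])
a=cv2.imread('pics/side2.png')
cv2.imwrite('pics/sz2.png',cv2.resize(a[180:330,280:410],None,fx=4,fy=4,interpolation=cv2.INTER_CUBIC))
E
```

```text
time_s: 9.57
tcp_pos: [0.5522, -0.0099, 0.0576]
contact_force: [1.5, 2.2, 1.8]
time_s: 10.32
tcp_pos: [0.4921, -0.0183, 0.1764]
contact_force: [-0.6, -0.1, -0.1]
side [([357.7, 209.6], [351, 206, 14, 8, 86])]
top [([289.2, 255.7], [282, 248, 16, 16, 201]), ([314.6, 252.6], [307, 246, 16, 15, 192]), ([340.4, 246.2], [332, 242, 16, 12, 94])]
wrist [([156.1, 160.5], [136, 144, 41, 34, 1252]), ([210.4, 160.2], [192, 144, 38, 34, 1192]), ([264.8, 160.0], [247, 144, 36, 33, 1143]), ([319.5, 160.0], [303, 144, 34, 34, 1116])]
```

View pics/sz2.png

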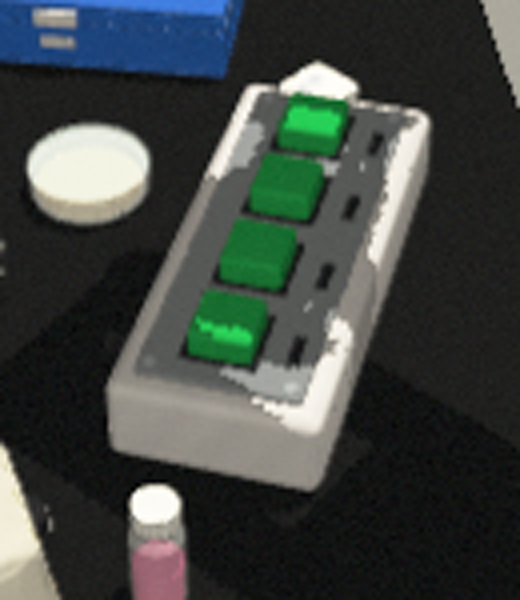

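View pics/wrist2.png

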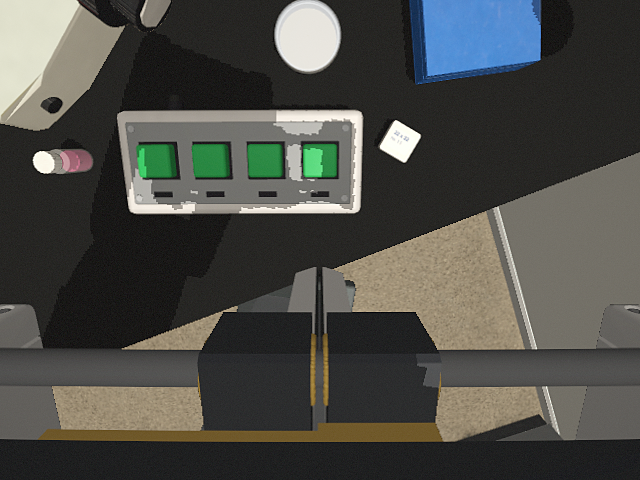

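Key 4's cap top edge has moved up in the side crop (row ~100 → ~93), with the full front face now visible as on the others. The wrist view shows the four caps level at row 160, and the vial, white box and dish undisturbed. Handing in.

```bash
python3 -c "
from cell import ctrl
print(ctrl.finish_job())"
```

```text
the job is handed in; nothing more can be done
None
```

The latched key was key 4, the rightmost. I pressed it to the bottom and it came back up when let go. The job is handed in, with no verdict reported.

- **Finding the key:** From the two fixed cameras, key 4's top triangulated at 57 mm against about 61 mm for the other three. A light tap on key 4 found nothing down to 56 mm, then 2–3.5 N from about 55 mm down. A control tap on key 3 met it at about 59 mm, with 1–2 N. I did not touch keys 1 and 2.
- **Pressing it:** Key 4 went down to 49.2 mm, where the force rose to 10.3 N, so it reached the bottom stop. On the way up it was still pushing on the finger at 57.6 mm with 1.8 N, which is higher than its latched place.
- **Last checks:** In the side picture key 4's cap stands higher than before and looks like the others. In the wrist picture the vial, white box and petri dish show no sign of having moved. I judged both by eye. The arm ended clear of everything at about 10.5 s.
- **Disagreements:** The wrist camera placed the keys 2–3 mm further along −y than the fixed cameras did, and I aimed by the wrist camera. The final re-measurement of all four keys from the fixed cameras did not work, because the arm's shadow or the arm itself hid some caps. Key 4's final height therefore rests on the contact reading and the pictures.

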